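Fill the tint bowl from the hair-roller dispenser

ROBOT

A 7-joint arm with a two-finger parallel gripper is mounted at the origin on a cart in front of the work surface, level with it; the furniture and walls round the work are solid. World frame = base frame: x ahead of the robot, y to its left, z up, the work surface at z = 0. Lengths are in m, angles in rad, forces in N, time in s.
With the tool pointing down it reaches from about 0.4 to 0.875 m from the base axis. Payload 4.4 kg.
Tool frame: the origin (TCP) lies midway between the tips of the shut fingers; the grasp point (between the pads) lies 19 mm behind it; y points along the fingers, x is the direction in which the jaws open and shut, and the axes are right-handed (so a half turn about y gives the same grasp; the last joint's range is limited). The gripper opens to 85 mm and grips with 20 to 120 N. Pads are 22 mm wide; open, the fingers measure 114 mm over their backs; the gripper's body (76 mm by 85 mm) begins 54 mm behind the grasp point. The pads swing forward as they close: fully open they stand 13 mm farther back than shut.
Start: joints at [-1.312, 0.628, 0.038, 1.517, -0.027, 0.996, -0.02], TCP at [0.207, 0.616, 0.194] pointing down, gripper open.
Joint ranges: [-3.06, 3.06], [-0.37, 2.12], [-1.25, 1.32], [0.18, 2.47], [-1.1, 4.24], [0.23, 1.98], [-2.94, 2.94]. Speed limits (rad/s): [2.57, 2.57, 3.14, 3.14, 3.14, 3.14, 3.14].

INTERFACE

Orientations are given as a rotation vector (axis times angle).
In Python, from cell import ctrl gives the robot as it stands.
- The arm moves only by the tool step_arm, never from a script. Its argument "targets" is a list of rows, each a list of 7 numbers: the shift along the tool's x, y, z in mm, then the turn, a rotation vector about the tool's x, y, z in degrees, then the opening, from -1 (shut) to 1 (fully open). In form: [[x, y, z, rx, ry, rz, fingers], ...]. A call has 1 to 12 rows; each row is the pose to reach, as a shift and turn from the pose measured when the call began, along the tool's axes at that moment; what a row does not reach only later rows make up. A row lasts 1/10 s, in which the tool goes at most 50 mm and 8.59 degrees, less where a joint would pass 70% of its speed; a pose out of reach is approached as far as the arm can. A call with a gripper value outside its range is refused whole. The fingers move at their own pace and stop on an object; "newtons" is the grip in N (left out, the last holds). Time passes only in rows, so rows that repeat a pose let the fingers close. It gives the time, the measured TCP pose, the force and the opening at its end, in the units of the state.
- ctrl.get_obs(): the state, without advancing time (a new reading comes with each control period).
- ctrl.camera(name): name is "scene" or "top" or "wrist"; returns the picture (420x560x3 uint8, blue, green, red); there is no depth.
- ctrl.calibration(name): a dict with "fx", "fy", "cx", "cy" (pixels), "view" (4x4, takes a point from world to camera coordinates); the wrist camera has in their place "hand_eye" (4x4, takes a point from camera to tool coordinates, whose origin is the TCP and whose axes are the tool frame's). Camera axes: x right, y down, z forward; pixel columns grow to the right and rows downward; lengths in m; the calibration is good to about 2 mm. The wrist camera is an equidistant fisheye: a pixel r from the principal point sees the ray r / f radians off the axis. A picture is of the moment at which its call begins: read the wrist's pose just before it. calibration takes no time and is no camera call.
- ctrl.hand_in(): hands the job in, once; it reports no verdict.
Trained networks look in the newest picture that a camera, given by its name, has taken for a name from the list of things; names that differ only in an ending like _2 or _b are one class to them, and where a whole thing is asked for, a point or a joint stands for the part that bears it (a point fixed in the world has none). Each returns a list of dicts, best first, with "p" (0 to 1); they miss things now and then, are a little off and sometimes report something else, mostly with a low value. They report only what shows in the picture. A call takes as long as a camera call.
- ctrl.search_frame(target, camera): "location" ([x, y, z] in m, in world coordinates, good to about 4 mm: the middle of the surface that is visible of it).
- ctrl.masks_of(target, camera): "mask" (420x560 bool, what is visible of it).
- ctrl.landmark_of(target, camera): "location" ([x, y, z] in m, in world coordinates, good to about 4 mm: a listed point, or the origin of a listed thing).
The state is a dict: "t": time; "joints": joint angles; "dq": joint speeds; "effort": joint torques, N m; "position": TCP position; "orientation": TCP orientation; "force": force on the tool from outside, world axes, zero at the start; "wrist_torque": the same for the moment, N m; "width": finger opening in m.
Only numpy, scipy, OpenCV 4.12 (cv2) and the standard library are available. Lean on these libraries where they do the work, as an engineer would, in place of code of your own. Each camera call takes 0.05 s, during which the arm holds its last target.

TASK

Get the thick rollers ready for the next client: stand the black bowl on the worktop under the dispenser that holds the thick hair rollers, slide that dispenser's shutter out until all three rollers have dropped into the bowl, then push the shutter fully home. Leave the bowl standing there with the rollers in it, keep the dispenser with the thin rollers shut, and do not disturb the clips lying around.

Things in the scene. Friction and masses are not known exactly. Their poses are not given: they have to be found in the camera images.
- hopper_thick: Fixed dispenser with three thick grey hair rollers (27 x 64 mm) visible in the 46 mm sight slot of its clear 74 mm wide magazine, which leans back at 60 degrees to 0.21 m high. Two alike dispensers stand about 150 mm apart, in either order. Origin: on the worktop below the magazine's lower front edge; x to its back, away from the worker, y to its left, z up. The throat (x 3 to 39 mm, z 112 mm) is shut by a slide.
- hopper_thick_mouth (a point): Point in the air under the thick dispenser, z = 60 mm, 22 mm in front of the magazine's front edge: where the bowl's centre should stand in plan to catch all rollers (20 mm off still works). Lowest edge over the bowl at z = 66 mm; two 14 mm posts behind stop the bowl 5 mm further back. Axes as the dispenser's.
- lip_thick (a point): Middle of the upright lip on the front end of the thick dispenser's shutter, moving with it; 48 mm in front of the magazine when shut, z = 125 mm. Aluminium, 64 mm wide (y), 5 mm thick (x; 7 mm at the rolled top), standing up from z = 112 to 139 mm. Axes as the dispenser's: move it along -x to open, +x to shut. 43 mm free behind it for a fingertip, all free in front.
- shutter_thick (a joint): Shutter of the thick-roller dispenser, m: 0 fully shut (stop), 0.048 fully open (stop), sliding along the dispenser's -x. It stays where it is left and takes about 1.2 N to move. It may start up to 4 mm open. The rollers drop once it is open about 32 to 34 mm, within about a second.
- hopper_thin: Fixed dispenser with four thin grey hair rollers (16 x 64 mm) visible in the 46 mm sight slot of its clear 74 mm wide magazine, which leans back at 60 degrees to 0.21 m high. Two alike dispensers stand about 150 mm apart, in either order. Origin: on the worktop below the magazine's lower front edge; x to its back, away from the worker, y to its left, z up. The throat (x 3 to 39 mm, z 112 mm) is shut by a slide.
- shutter_thin (a joint): Shutter of the thin-roller dispenser, m: 0 fully shut (stop), 0.048 fully open (stop), sliding along the dispenser's -x. It stays where it is left and takes about 1.2 N to move. It may start up to 4 mm open. It is not needed in this job.
- bowl: The loose tint bowl, black plastic, about 0.15 kg. Origin under its underside, 13 mm off the middle of the round; its flat lip handle points along -y; z up.
- bowl_center (a point): Centre of the round of the black tint bowl, half-way up (27 mm over the worktop). 54 mm high, 132 mm across the rim, 88 mm across the flat foot, flaring walls 3 to 5 mm thick. Its handle points along -y, z up. It starts left of the dispensers, the handle turned roughly to the robot.
- bowl_handle (a point): Middle of the bowl's handle: a flat lip 24 mm wide (along the bowl's x), 4 mm thick, its top at the rim's height (z = 50 to 54 mm), reaching from 64 to 92 mm from the centre of the round; this point is 79 mm from the centre, at z = 52 mm.
- clip: Black hair clip, 104 x 18 x 15 mm, lying near the front edge of the worktop between the bowl and the dispensers: a bystander. Origin at its underside.
- clip_2: White and red hair clip, 96 x 18 x 15 mm, lying near the front edge of the worktop to the right of the dispensers: a bystander. Origin at its underside.
- roller_thick_0_center (a point): Centre of one of the three thick rollers (27 mm in diameter, 64 mm long, 20 g).
- roller_thick_1_center (a point): Centre of one of the three thick rollers (27 mm in diameter, 64 mm long, 20 g).
- roller_thick_2_center (a point): Centre of one of the three thick rollers (27 mm in diameter, 64 mm long, 20 g).

How it is judged:
By the outcome, as a careful person would: the job done as asked, in the order asked, and still so for the second after the job is handed in, with the robot touching nothing.
It also fails if it takes over 58 s, if anything falls off the work surface, if the arm or the gripper's body presses on something with over 40 N, if the wrist force passes 120 N, or if a joint passes its speed limit or range.

## Working session

There is one attempt and no reset: what is moved stays moved. The work goes in short steps, Python scripts to look and compute and a tool call to move; the robot and the scene stay as the last step left them, time stands still between calls to the robot, and variables do not carry over. Pictures are saved under pics/ and viewed, and the job is handed in when it is done.

Besides the shell and the picture viewer there is one more tool, called after "Request:" as name(argument=value, ...), one argument or row to a line, values as JSON. step_arm: Moves the arm, as the interface text tells. Its arguments: {"type":"object","properties":{"targets":{"type":"array","items":{"type":"array","items":{"type":"number"}}},"newtons":{"type":"number"}},"required":["targets"]}

```bash
mkdir -p pics; ls; python3 - <<'E'
from cell import ctrl
import cv2,numpy as np
o=ctrl.get_obs()
for k,v in o.items(): print(k,np.round(v,4))
for c in ["scene","top","wrist"]:
    cv2.imwrite(f"pics/a_{c}.png",ctrl.camera(c)); 
    d=ctrl.calibration(c)
    print(c,{k:np.round(v,3).tolist() for k,v in d.items()})
for c in ["scene","top"]:
  for n in ["hopper_thick","hopper_thick_mouth","lip_thick","hopper_thin","bowl_center","bowl_handle","bowl","clip"]:
    print(c,n,[(round(r["p"],2),np.round(r["location"],3).tolist()) for r in ctrl.landmark_of(n,c)][:3])
print(ctrl.get_obs()["t"])
E
```

```text
pics
t 0.0
joints [-1.3118  0.6293  0.0385  1.5184 -0.027   0.9963 -0.0201]
dq [ 0.0014 -0.0018 -0.0003  0.0001  0.0021  0.0014 -0.0011]
effort [ 3.00000e-04 -5.63383e+01  1.22610e+00 -1.93448e+01  1.09000e-02
  1.04000e-02  0.00000e+00]
position [0.2071 0.6154 0.1935]
orientation [-1.3467 -0.9655  0.9681]
force [ 1.0035  0.631  -0.6046]
wrist_torque [-0.0333 -0.0208 -0.0263]
width 0.0855
scene {'fx': 494.011, 'fy': 494.011, 'cx': 282.092, 'cy': 213.141, 'view': [[0.223, -0.975, 0.013, -0.034], [-0.799, -0.191, -0.57, 0.505], [0.558, 0.117, -0.821, 1.062], [0.0, 0.0, 0.0, 1.0]]}
top {'fx': 406.001, 'fy': 406.001, 'cx': 282.784, 'cy': 204.769, 'view': [[0.006, -1.0, -0.017, 0.1], [-0.998, -0.005, -0.064, 0.534], [0.064, 0.017, -0.998, 1.05], [0.0, 0.0, 0.0, 1.0]]}
wrist {'fx': 325.192, 'fy': 325.192, 'cx': 278.807, 'cy': 211.606, 'hand_eye': [[1.0, -0.002, -0.0, 0.001], [-0.0, -0.323, 0.947, -0.18], [-0.002, -0.947, -0.323, 0.083], [0.0, 0.0, 0.0, 1.0]]}
scene hopper_thick [(0.76, [0.569, 0.114, 0.0]), (0.6, [0.448, 0.31, 0.029])]
scene hopper_thick_mouth [(0.86, [0.55, 0.098, 0.06])]
scene lip_thick [(0.84, [0.529, 0.08, 0.126])]
scene hopper_thin [(0.97, [0.653, -0.015, 0.0])]
scene bowl_center [(0.77, [0.449, 0.307, 0.028])]
scene bowl_handle [(0.6, [0.37, 0.286, 0.053])]
scene bowl []
scene clip [(0.69, [0.656, -0.018, 0.001]), (0.57, [0.66, -0.187, 0.0]), (0.55, [0.385, 0.2, -0.001])]
top hopper_thick [(0.64, [0.566, 0.111, 0.0])]
top hopper_thick_mouth []
top lip_thick [(0.92, [0.532, 0.083, 0.129]), (0.66, [0.616, 0.144, 0.172])]
top hopper_thin [(0.79, [0.655, -0.016, 0.0])]
top bowl_center [(0.91, [0.45, 0.304, 0.025]), (0.39, [0.436, 0.298, -0.004])]
top bowl_handle [(0.7, [0.368, 0.289, 0.053])]
top bowl [(0.88, [0.436, 0.299, -0.003])]
top clip [(0.7, [0.567, 0.109, 0.0]), (0.47, [0.657, -0.191, -0.008]), (0.45, [0.39, 0.203, -0.001])]
0.95
```

View pics/a_scene.png

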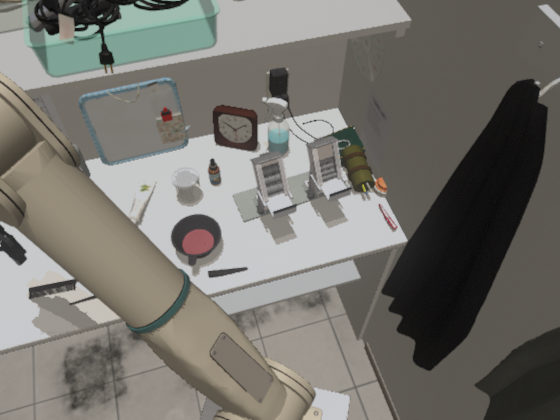

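View pics/a_top.png

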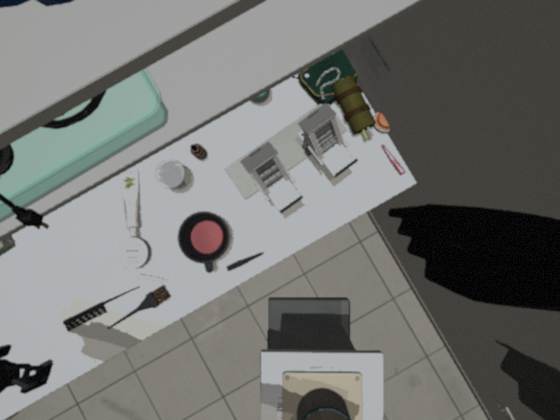

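View pics/a_wrist.png

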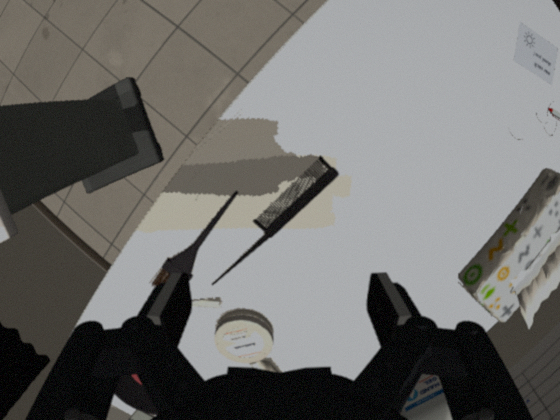

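```bash
python3 - <<'E'
import cv2,numpy as np
a=cv2.imread("pics/a_scene.png")[120:230,220:380]
b=cv2.imread("pics/a_top.png")[90:220,220:370]
cv2.imwrite("pics/zs.png",cv2.resize(a,None,fx=5,fy=5,interpolation=2)); cv2.imwrite("pics/zt.png",cv2.resize(b,None,fx=4.5,fy=4.5,interpolation=2))
E
```

```text
(no output)
```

View pics/zs.png

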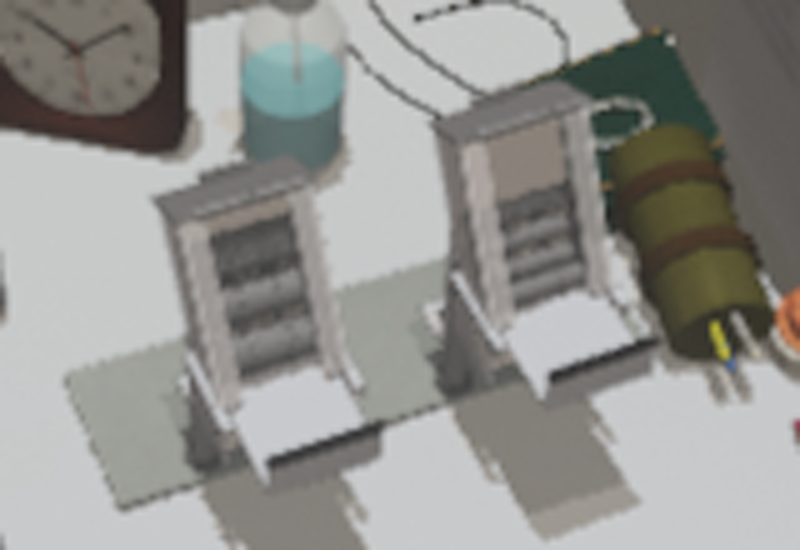

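View pics/zt.png

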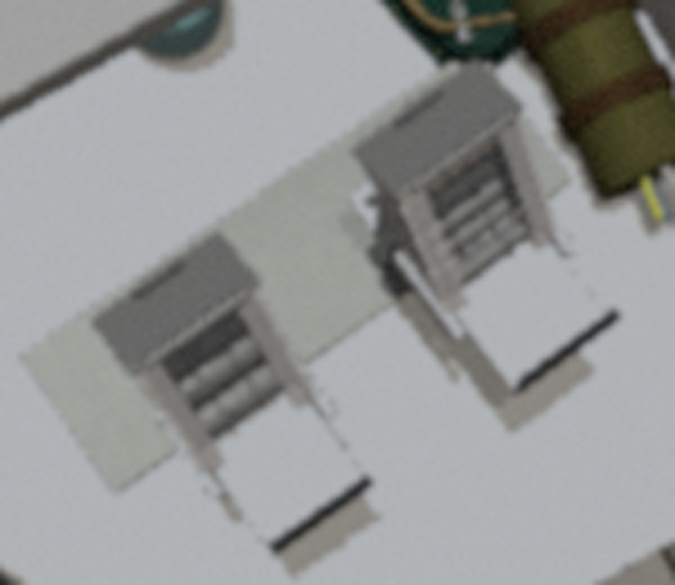

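```bash
cat > h.py <<'E'
from cell import ctrl
import numpy as np, cv2
from scipy.spatial.transform import Rotation as Ro
np.set_printoptions(suppress=True,precision=3)
def yr(yaw_deg,tilt=0):
    """tool pointing down, tool z horizontal along yaw; tilt: body leans toward tool z (fingers point away)"""
    a=np.radians(yaw_deg); h=np.array([np.cos(a),np.sin(a),0]); t=np.radians(tilt)
    y=np.array([0,0,-1])*np.cos(t)-h*np.sin(t); z=h*np.cos(t)+np.array([0,0,-1])*np.sin(t)
    return np.c_[np.cross(y,z),y,z]
def row(p,R,o=None):
    o=o or ctrl.get_obs(); R0=Ro.from_rotvec(o["orientation"]).as_matrix()
    return np.r_[R0.T@(np.array(p)-o["position"])*1000, Ro.from_matrix(R0.T@R).as_rotvec(degrees=True)].round(1)
E
python3 - <<'E'
from h import *
o=ctrl.get_obs(); R=Ro.from_rotvec(o["orientation"]).as_matrix(); print(R)
c=np.array([.4495,.3055]);h=np.array([.369,.2875]);d=h-c;print(np.degrees(np.arctan2(d[1],d[0])),np.linalg.norm(d))
print(row([.2,.5,.194],R))
print(row([.365,.287,.15],yr(192.5,10)),row([.365,.287,.15],yr(192.5,0)))
E
```

```text
[[ 0.319 -0.    -0.948]
 [ 0.948  0.     0.319]
 [ 0.    -1.     0.   ]]
-167.39585271623818 0.08248787789730078
[-112.3    0.4  -30.     0.     0.     0. ]
[-261.5   44.4 -254.4   -9.8  -31.    -2.7] [-261.5   44.4 -254.4   -0.   -31.1    0. ]
```

Request:
step_arm(
  targets=[
    [-44, 7, -42, -2, -5, 0, 0.3],
    [-87, 15, -85, -3, -10, -1, 0.3],
    [-131, 22, -127, -5, -16, -1, 0.3],
    [-174, 30, -170, -7, -21, -2, 0.3],
    [-218, 37, -212, -8, -26, -2, 0.3],
    [-261, 44, -254, -10, -31, -3, 0.3],
    [-261, 44, -254, -10, -31, -3, 0.3],
    [-261, 44, -254, -10, -31, -3, 0.3],
    [-261, 44, -254, -10, -31, -3, 0.3],
    [-261, 44, -254, -10, -31, -3, 0.3],
  ],
)

```text
t: 1.95
position: [0.3652, 0.2885, 0.1508]
orientation: [-1.212, -1.516, 1.259]
force: [-0.0, -0.3, 0.8]
width: 0.0555
```

```bash
python3 - <<'E'
from h import *
o=ctrl.get_obs(); print(o["t"],o["position"],o["width"],o["joints"],o["force"]); print(Ro.from_rotvec(o["orientation"]).as_matrix())
cv2.imwrite("pics/b_wrist.png",ctrl.camera("wrist"))
for n in ["bowl_center","bowl_handle"]:
    print(n,[(round(r["p"],2),np.round(r["location"],4).tolist()) for r in ctrl.landmark_of(n,"wrist")][:3])
E
```

```text
1.95 [0.365 0.289 0.151] 0.05545937802084149 [-0.802  0.371 -0.01   2.222  0.255  0.407  0.75 ] [-0.015 -0.279  0.777]
[[-0.216  0.175 -0.961]
 [ 0.976  0.044 -0.212]
 [ 0.005 -0.984 -0.18 ]]
bowl_center [(0.72, [0.4513, 0.3032, 0.021])]
bowl_handle [(0.87, [0.3693, 0.2876, 0.0532])]
```

View pics/b_wrist.png

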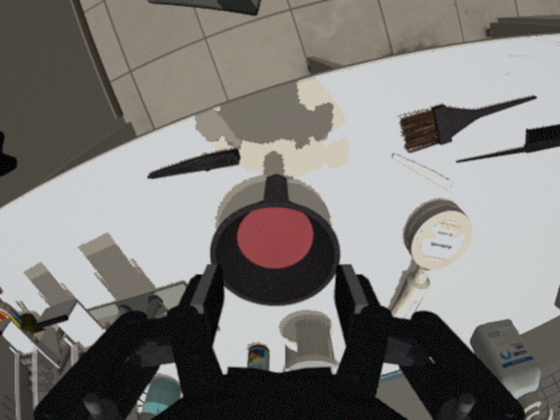

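```bash
python3 - <<'E'
from h import *
R=yr(192.5,10)
print(row([.3685,.2883,.08],R),row([.3715,.2887,.036],R))
E
```

```text
[-2.4 70.1  9.1  0.4  0.1  0.3] [ -2.9 114.   14.    0.4   0.1   0.3]
```

Request:
step_arm(
  targets=[
    [-1, 35, 5, 0, 0, 0, 0.3],
    [-2, 70, 9, 0, 0, 0, 0.3],
    [-3, 92, 12, 0, 0, 0, 0.3],
    [-3, 114, 14, 0, 0, 0, 0.3],
    [-3, 114, 14, 0, 0, 0, 0.3],
    [-3, 114, 14, 0, 0, 0, 0.3],
  ],
)

```text
t: 2.7
position: [0.3707, 0.2903, 0.0348]
orientation: [-1.207, -1.519, 1.262]
force: [0.3, -0.2, 0.4]
width: 0.0551
```

```bash
python3 - <<'E'
from h import *
o=ctrl.get_obs(); print(o["t"],o["position"],o["width"],o["joints"],o["force"]); print(Ro.from_rotvec(o["orientation"]).as_matrix())
cv2.imwrite("pics/c_wrist.png",ctrl.camera("wrist"))
E
```

```text
2.7 [0.371 0.29  0.035] 0.05511872842971883 [-0.638  0.633 -0.232  2.301  1.303  0.24  -0.3  ] [ 0.317 -0.217  0.374]
[[-0.221  0.173 -0.96 ]
 [ 0.975  0.045 -0.217]
 [ 0.006 -0.984 -0.179]]
```

View pics/c_wrist.png

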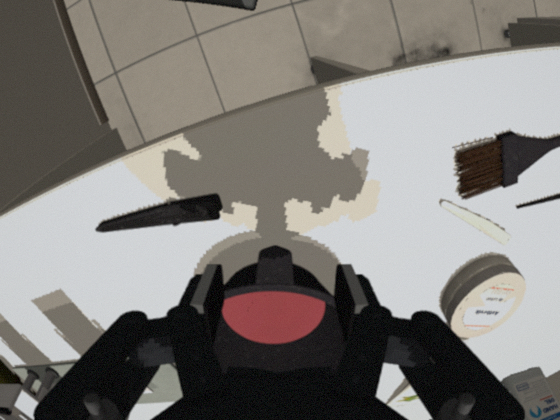

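Request:
step_arm(
  targets=[
    [0, 0, 0, 0, 0, 0, -0.6],
    [0, 0, 0, 0, 0, 0, -0.6],
    [0, 0, 0, 0, 0, 0, -0.6],
    [0, 0, 0, 0, 0, 0, -0.6],
    [0, 0, 0, 0, 0, 0, -0.6],
    [0, 0, 0, 0, 0, 0, -0.6],
  ],
  newtons=30,
)

```text
t: 3.35
position: [0.3704, 0.2902, 0.0342]
orientation: [-1.206, -1.518, 1.263]
force: [0.4, -0.1, 0.3]
width: 0.0168
```

```bash
python3 - <<'E'
from h import *
o=ctrl.get_obs(); print(o["t"],o["position"],o["width"],o["joints"],o["force"])
cv2.imwrite("pics/d_wrist.png",ctrl.camera("wrist"))
for n in ["bowl_center","bowl_handle"]:
    print(n,[(round(r["p"],2),np.round(r["location"],4).tolist()) for r in ctrl.landmark_of(n,"wrist")][:3])
E
```

```text
3.35 [0.37  0.29  0.034] 0.016787498554766807 [-0.637  0.634 -0.233  2.302  1.305  0.24  -0.302] [ 0.382 -0.085  0.263]
bowl_center [(0.56, [0.4506, 0.3047, 0.0243])]
bowl_handle [(0.85, [0.3684, 0.2913, 0.052])]
```

View pics/d_wrist.png

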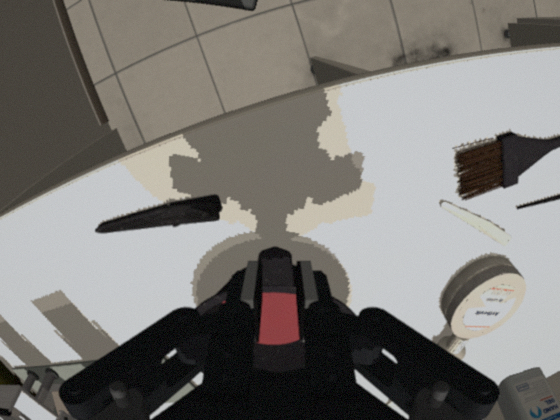

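Request:
step_arm(
  targets=[
    [0, 0, 0, 0, 0, 0, -1],
    [0, 0, 0, 0, 0, 0, -1],
    [0, 0, 0, 0, 0, 0, -1],
  ],
  newtons=30,
)

```text
t: 3.8
position: [0.3703, 0.29, 0.034]
orientation: [-1.206, -1.518, 1.263]
force: [0.2, 0.6, 0.0]
width: 0.0001
```

```bash
python3 - <<'E'
from h import *
o=ctrl.get_obs(); print(o["t"],o["position"],o["width"],o["joints"],o["force"])
im=ctrl.camera("wrist")
cv2.imwrite("pics/e_wrist.png",cv2.resize(im[200:420,150:420],None,fx=2.7,fy=2.7,interpolation=2))
E
```

```text
3.8 [0.37  0.29  0.034] 0.0001447637162558016 [-0.636  0.635 -0.234  2.302  1.306  0.24  -0.303] [0.237 0.649 0.036]
```

View pics/e_wrist.png

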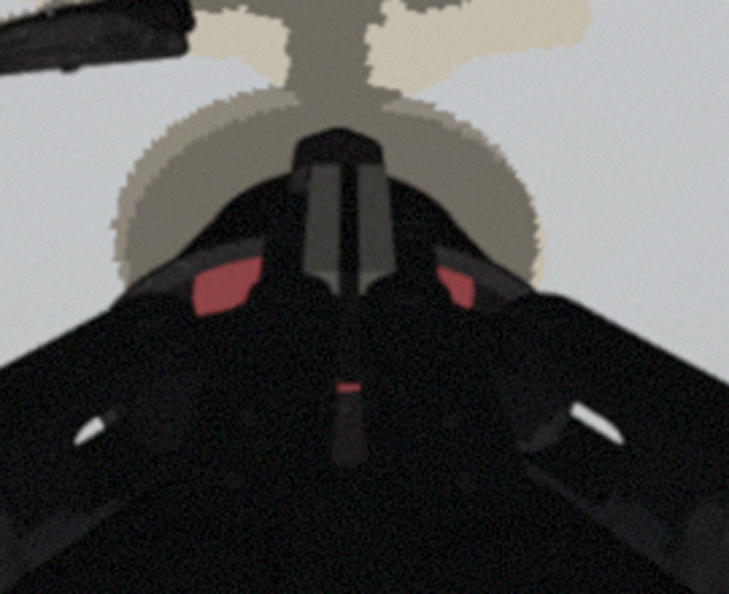

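```bash
python3 - <<'E'
from h import *
for c in ["scene","top"]:
    im=ctrl.camera(c); k=ctrl.calibration(c)
    if c=="scene": cv2.imwrite("pics/f_scene_full.png",im)
    o=ctrl.get_obs()
    P=np.array([*o["position"],1]); q=k["view"]@P; u=int(k["fx"]*q[0]/q[2]+k["cx"]);v=int(k["fy"]*q[1]/q[2]+k["cy"]); print(c,u,v)
    cr=im[v-60:v+60,u-80:u+80]
    cv2.imwrite(f"pics/f_{c}.png",cv2.resize(cr,None,fx=5,fy=5,interpolation=2))
E
```

```text
scene 191 265
top 209 267
```

View pics/f_scene.png

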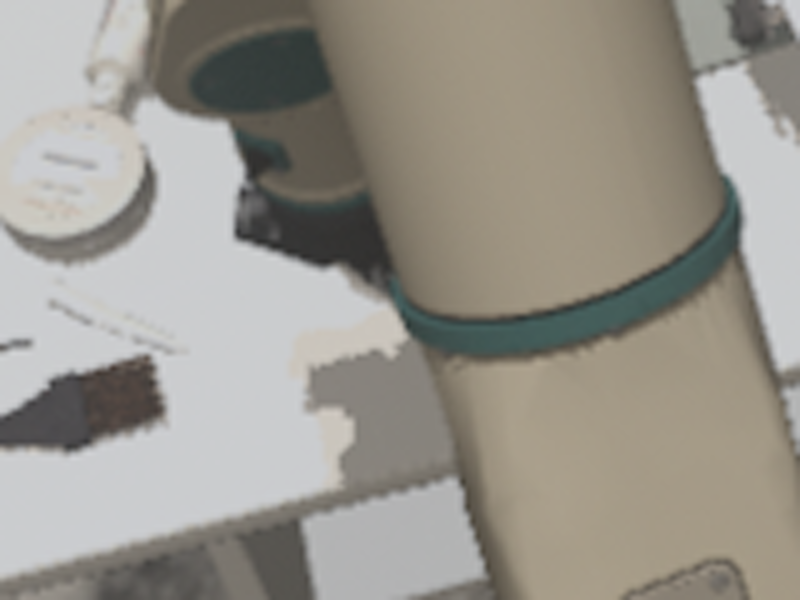

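View pics/f_top.png

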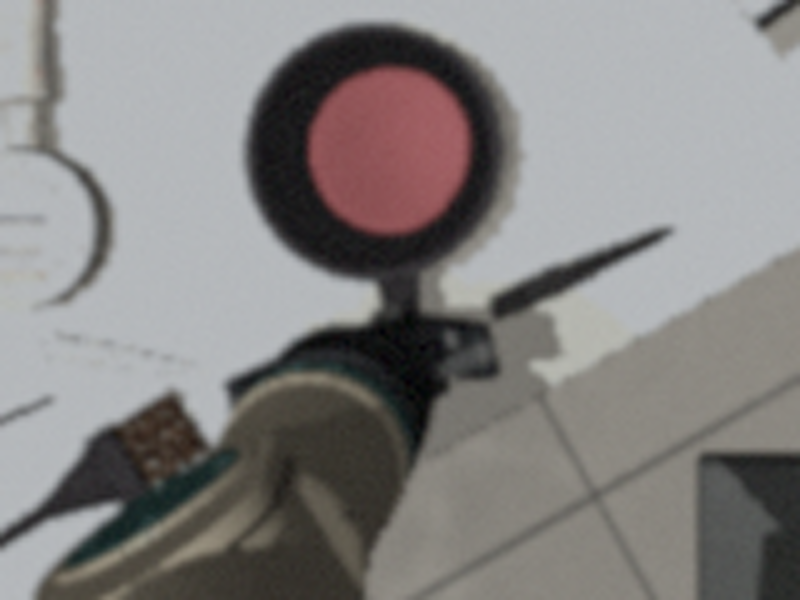

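```bash
python3 - <<'E'
from h import *
im=ctrl.camera("wrist")
cr=im[225:345,200:360]
cr=cv2.resize(cr,None,fx=5,fy=5,interpolation=2).astype(float)
cv2.imwrite("pics/g.png",np.clip(255*(cr/255)**0.45,0,255).astype(np.uint8))
a=cv2.imread("pics/a_wrist.png")[200:420,60:540].astype(float)
a=cv2.resize(a,None,fx=1.66,fy=1.66)
cv2.imwrite("pics/g2.png",np.clip(255*(a/255)**0.45,0,255).astype(np.uint8))
E
```

```text
(no output)
```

View pics/g.png

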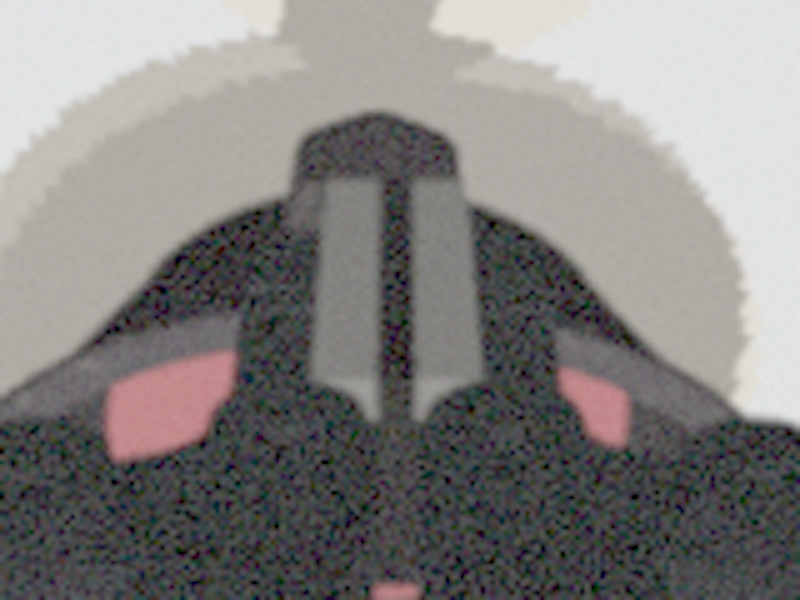

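View pics/g2.png

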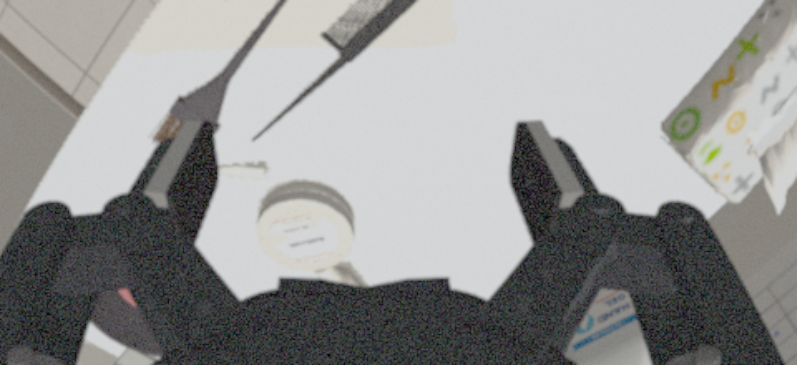

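```bash
python3 - <<'E'
from h import *
R=yr(192.5,0)
print(row([.369,.289,.034],R),row([.369,.289,.012],R), ctrl.get_obs()["t"])
E
```

```text
[-0.8 -0.2  1.5 10.2  0.2  0.4] [-0.9 21.4  5.4 10.2  0.2  0.4] 4.0
```

Request:
step_arm(
  targets=[
    [0, 0, 0, 0, 0, 0, 0.3],
    [0, 0, 0, 0, 0, 0, 0.3],
    [0, 0, 0, 0, 0, 0, 0.3],
    [0, 0, 0, 0, 0, 0, 0.3],
    [-1, 0, 1, 5, 0, 0, 0.3],
    [-1, 0, 1, 10, 0, 0, 0.3],
    [-1, 7, 3, 10, 0, 0, 0.3],
    [-1, 14, 4, 10, 0, 0, 0.3],
    [-1, 21, 5, 10, 0, 0, 0.3],
    [-1, 21, 5, 10, 0, 0, 0.3],
    [-1, 21, 5, 10, 0, 0, 0.3],
  ],
)

```text
t: 5.1
position: [0.3683, 0.2888, 0.0123]
orientation: [-1.093, -1.378, 1.368]
force: [-0.9, -0.7, -0.6]
width: 0.0555
```

```bash
python3 - <<'E'
from h import *
o=ctrl.get_obs(); print(o["t"],o["position"],o["width"],o["joints"],o["force"]); print(Ro.from_rotvec(o["orientation"]).as_matrix())
im=ctrl.camera("wrist")
im=np.clip(255*(im/255.)**0.45,0,255).astype(np.uint8)
cv2.imwrite("pics/i.png",im)
E
```

```text
5.1 [0.368 0.289 0.012] 0.055505473231826925 [-0.38   0.744 -0.511  2.153  0.857  0.45   0.223] [-0.924 -0.735 -0.586]
[[-0.223  0.002 -0.975]
 [ 0.975  0.005 -0.223]
 [ 0.005 -1.    -0.004]]
```

View pics/i.png

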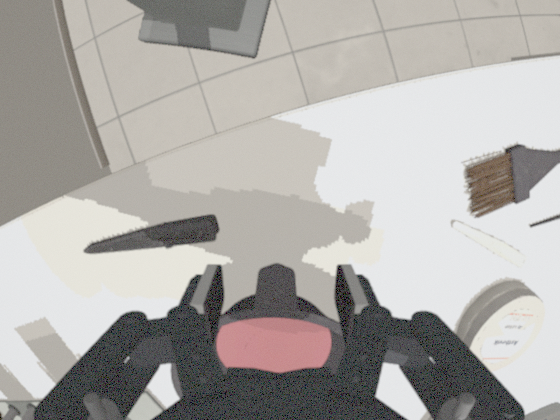

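Request:
step_arm(
  targets=[
    [0, 3, 0, 0, 0, 0, 0.3],
    [0, 6, 0, 0, 0, 0, 0.3],
    [0, 9, 0, 0, 0, 0, 0.3],
    [0, 9, 0, 0, 0, 0, 0.3],
  ],
)

```text
t: 5.55
position: [0.3683, 0.2889, 0.0032]
orientation: [-1.093, -1.378, 1.368]
force: [0.4, -0.6, -0.2]
width: 0.0554
```

```bash
python3 - <<'E'
from h import *
o=ctrl.get_obs(); print(o["t"],o["position"],o["width"],o["joints"],o["force"])
for c in ["wrist","scene"]:
  im=ctrl.camera(c)
  im=np.clip(255*(im/255.)**0.45,0,255).astype(np.uint8)
  cv2.imwrite(f"pics/j_{c}.png",im)
E
```

```text
5.55 [0.368 0.289 0.003] 0.055399812384493784 [-0.396  0.759 -0.487  2.156  0.88   0.428  0.202] [ 0.358 -0.594 -0.165]
```

View pics/j_scene.png

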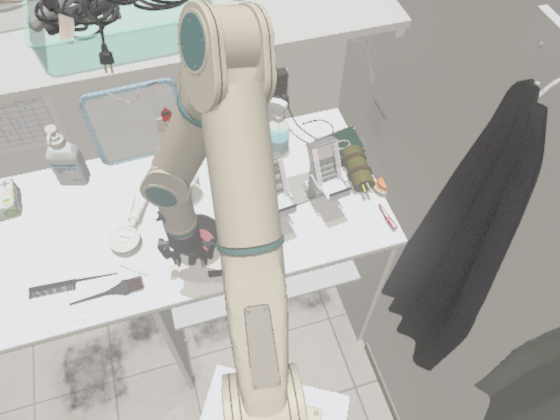

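View pics/j_wrist.png

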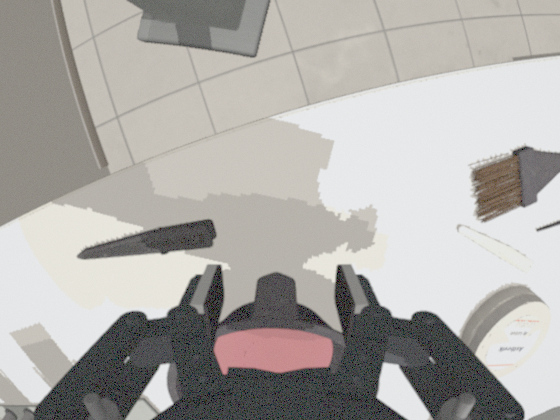

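Request:
step_arm(
  targets=[
    [0, 0, 0, 0, 0, 0, -0.2],
    [0, 0, 0, 0, 0, 0, -0.6],
    [0, 0, 0, 0, 0, 0, -1],
    [0, 0, 0, 0, 0, 0, -1],
    [0, 0, 0, 0, 0, 0, -1],
    [0, 0, 0, 0, 0, 0, -1],
  ],
  newtons=30,
)

```text
t: 6.25
position: [0.3684, 0.289, 0.0035]
orientation: [-1.093, -1.378, 1.368]
force: [0.1, -1.1, 2.5]
width: 0.0187
```

```bash
python3 - <<'E'
from h import *
o=ctrl.get_obs(); print(o["t"],o["position"],o["width"],o["force"])
im=ctrl.camera("wrist")[215:365,180:380]
im=np.clip(255*(im/255.)**0.45,0,255).astype(np.uint8)
cv2.imwrite(f"pics/k.png",cv2.resize(im,None,fx=4,fy=4))
E
```

```text
6.25 [0.368 0.289 0.004] 0.018700638503155672 [ 0.145 -1.146  2.471]
```

View pics/k.png

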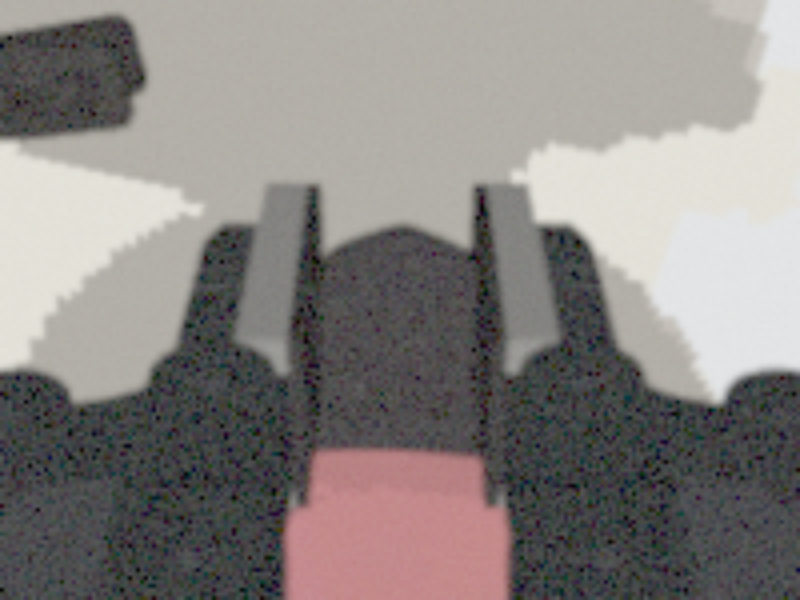

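```bash
python3 - <<'E'
from h import *
o=ctrl.get_obs(); L=.082; z=.005
c0=np.array([.3684,.289])+L*np.array([.975,.220]); c1=np.array([.505,.068]); print(c0)
for i in range(1,11):
    s=i/10; s=s*s*(3-2*s); c=c0+(c1-c0)*s; y=192.7+(214.5-192.7)*s; a=np.radians(y)
    print((row([*(c+L*np.array([np.cos(a),np.sin(a)])),z],yr(y,0),o).round(0)).tolist())
E
```

```text
[0.448 0.307]
[-8.0, -2.0, 0.0, 0.0, -0.0, 0.0]
[-29.0, -2.0, -0.0, 0.0, -2.0, 0.0]
[-60.0, -2.0, -1.0, 0.0, -4.0, 0.0]
[-97.0, -2.0, -1.0, 0.0, -8.0, 0.0]
[-138.0, -2.0, -2.0, 0.0, -11.0, 0.0]
[-179.0, -2.0, -4.0, 0.0, -14.0, 0.0]
[-217.0, -2.0, -5.0, 0.0, -17.0, 0.0]
[-248.0, -3.0, -6.0, 0.0, -19.0, 0.0]
[-268.0, -3.0, -7.0, 0.0, -21.0, 0.0]
[-276.0, -3.0, -8.0, 0.0, -22.0, 0.0]
```

Request:
step_arm(
  targets=[
    [-8, -2, 0, 0, 0, 0, -1],
    [-22, -2, 0, 0, -2, 0, -1],
    [-45, -2, -1, 0, -3, 0, -1],
    [-70, -2, -1, 0, -5, 0, -1],
    [-97, -2, -1, 0, -8, 0, -1],
    [-124, -2, -2, 0, -10, 0, -1],
    [-151, -2, -3, 0, -12, 0, -1],
    [-179, -2, -4, 0, -14, 0, -1],
    [-206, -2, -5, 0, -16, 0, -1],
    [-230, -2, -6, 0, -18, 0, -1],
    [-248, -3, -6, 0, -19, 0, -1],
    [-248, -3, -6, 0, -19, 0, -1],
  ],
)

```text
t: 7.5
position: [0.4295, 0.0446, 0.005]
orientation: [-0.896, -1.605, 1.599]
force: [-0.1, -0.8, -0.8]
width: 0.0183
```

```bash
python3 - <<'E'
from h import *
o=ctrl.get_obs(); print(o["t"],o["position"],o["width"],o["force"],o["joints"])
for c in ["wrist","scene","top"]:
  im=ctrl.camera(c)
  cv2.imwrite(f"pics/l_{c}.png",np.clip(255*(im/255.)**0.6,0,255).astype(np.uint8))
  for n in ["bowl_center","bowl_handle","hopper_thick_mouth","lip_thick","hopper_thick"]:
    print(c,n,[(round(r["p"],2),np.round(r["location"],4).tolist()) for r in ctrl.landmark_of(n,c)][:2])
E
```

```text
7.5 [0.429 0.045 0.005] 0.018256477975566236 [-0.144 -0.766 -0.79 ] [ 0.212  0.751 -0.559  2.246  1.049  0.428  0.899]
wrist bowl_center [(0.86, [0.5012, 0.0868, 0.0253])]
wrist bowl_handle [(0.95, [0.4328, 0.0473, 0.0553])]
wrist hopper_thick_mouth []
wrist lip_thick []
wrist hopper_thick []
scene bowl_center [(0.67, [0.5017, 0.0933, 0.028])]
scene bowl_handle [(0.62, [0.4295, 0.0508, 0.0545]), (0.17, [0.6125, 0.1462, 0.1688])]
scene hopper_thick_mouth [(0.9, [0.5522, 0.0973, 0.0579])]
scene lip_thick [(0.53, [0.5297, 0.0813, 0.1282])]
scene hopper_thick [(0.63, [0.5724, 0.1146, -0.0001])]
top bowl_center [(0.59, [0.5028, 0.0887, 0.0239])]
top bowl_handle [(0.77, [0.4318, 0.0527, 0.0552])]
top hopper_thick_mouth []
top lip_thick [(0.65, [0.5913, 0.128, 0.1232]), (0.59, [0.5304, 0.0834, 0.1292])]
top hopper_thick [(0.95, [0.5648, 0.1117, 0.0005]), (0.29, [0.5027, 0.0895, 0.0211])]
```

View pics/l_wrist.png

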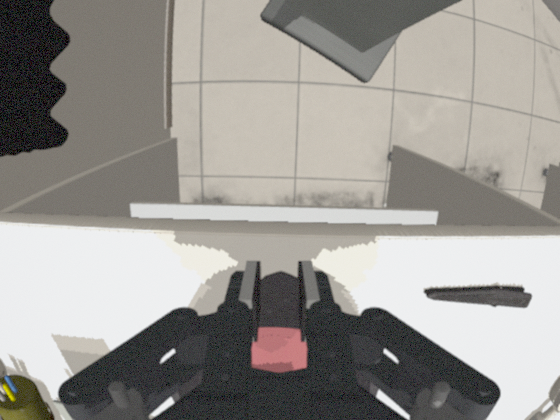

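View pics/l_top.png

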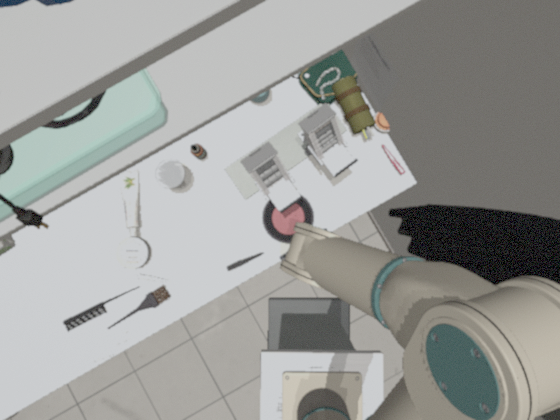

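```bash
python3 - <<'E'
from h import *
o=ctrl.get_obs(); 
for p in ([.455,.040],[.478,.0494]):
  print(row([*p,.005],yr(214.5,0),o).round(1).tolist())
E
```

```text
[-20.8, 0.4, -16.8, 0.3, -2.6, 0.2]
[-25.0, 0.5, -41.3, 0.3, -2.6, 0.2]
```

Request:
step_arm(
  targets=[
    [-8, 0, -4, 0, -1, 0, -1],
    [-16, 0, -10, 0, -2, 0, -1],
    [-21, 0, -17, 0, -3, 0, -1],
    [-23, 0, -26, 0, -3, 0, -1],
    [-24, 0, -34, 0, -3, 0, -1],
    [-25, 0, -41, 0, -3, 0, -1],
    [-25, 0, -41, 0, -3, 0, -1],
    [-25, 0, -41, 0, -3, 0, -1],
  ],
)

```text
t: 9.2
position: [0.478, 0.0498, 0.0055]
orientation: [-0.856, -1.649, 1.636]
force: [0.1, 0.1, -0.8]
width: 0.0182
```

```bash
python3 - <<'E'
from h import *
o=ctrl.get_obs(); print(o["t"],o["position"],o["width"],o["force"],o["wrist_torque"])
for c in ["wrist","scene","top"]:
  im=ctrl.camera(c)
  im=np.clip(255*(im/255.)**0.6,0,255).astype(np.uint8)
  cv2.imwrite(f"pics/m_{c}.png",im)
  if c=="scene": cv2.imwrite("pics/m_z.png",cv2.resize(im[130:280,190:390],None,fx=4,fy=4))
  for n in ["bowl_center","bowl_handle","lip_thick"]:
    print(c,n,[(round(r["p"],2),np.round(r["location"],4).tolist()) for r in ctrl.landmark_of(n,c)][:2])
E
```

```text
9.2 [0.478 0.05  0.006] 0.018181869436760686 [ 0.123  0.146 -0.845] [ 0.029 -0.042  0.01 ]
wrist bowl_center [(0.72, [0.5479, 0.098, 0.0247])]
wrist bowl_handle [(0.66, [0.4786, 0.0528, 0.0545])]
wrist lip_thick [(0.36, [0.4811, 0.0575, 0.0552])]
scene bowl_center [(0.67, [0.5468, 0.0938, 0.0296])]
scene bowl_handle [(0.85, [0.4768, 0.0452, 0.0548])]
scene lip_thick [(0.7, [0.5277, 0.082, 0.1241]), (0.24, [0.6529, -0.0197, 0.0006])]
top bowl_center [(0.59, [0.5476, 0.0947, 0.0248])]
top bowl_handle []
top lip_thick [(0.87, [0.5296, 0.0862, 0.1298])]
```

View pics/m_z.png

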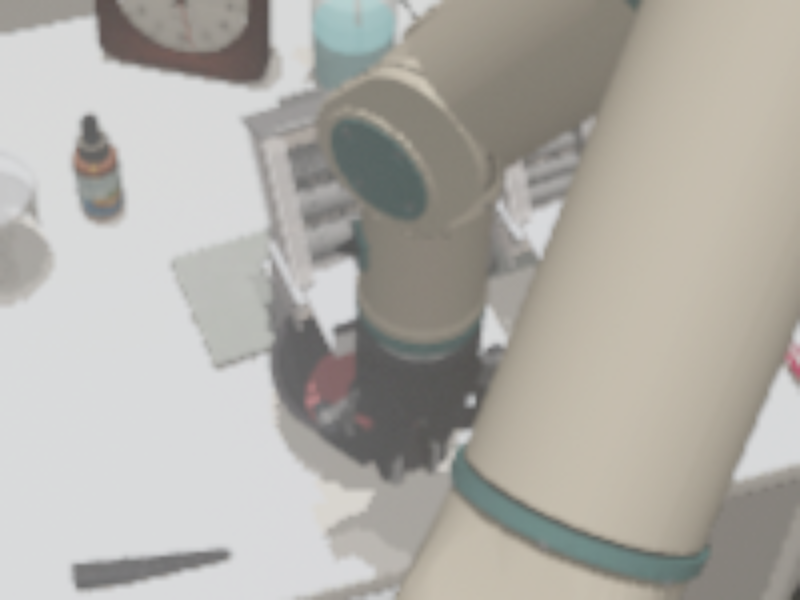

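View pics/m_top.png

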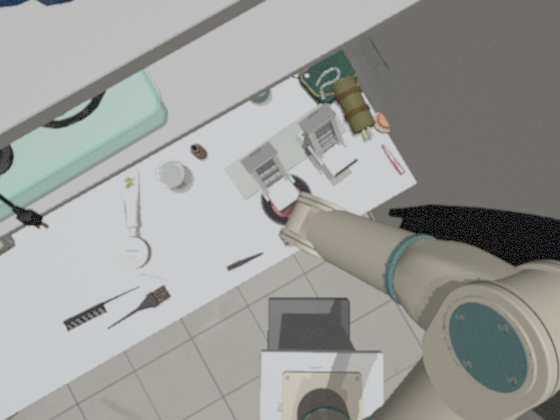

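Request:
step_arm(
  targets=[
    [0, 0, 0, 0, 0, 0, -0.3],
    [0, 0, 0, 0, 0, 0, 0.1],
    [0, 0, 0, 0, 0, 0, 0.1],
    [0, 0, 0, 0, 0, 0, 0.1],
    [0, -20, 1, 0, 0, 0, 0.1],
    [0, -50, 2, 0, 0, 0, 0.1],
    [0, -90, 5, 0, 0, 0, 0.1],
    [0, -130, 10, 0, 0, 0, 0.1],
    [0, -170, 15, 0, 0, 0, 0.1],
    [0, -170, 15, 0, 0, 0, 0.1],
    [0, -170, 15, 0, 0, 0, 0.1],
  ],
)

```text
t: 10.9
position: [0.4652, 0.0391, 0.176]
orientation: [-0.859, -1.648, 1.636]
force: [0.5, -0.4, -0.6]
width: 0.047
```

```bash
python3 - <<'E'
from h import *
o=ctrl.get_obs(); print(o["t"],o["position"],o["width"],o["force"],o["joints"])
for c in ["wrist","scene","top"]:
  im=ctrl.camera(c)
  im=np.clip(255*(im/255.)**0.6,0,255).astype(np.uint8)
  cv2.imwrite(f"pics/n_{c}.png",im)
  for n in ["bowl_center","bowl_handle","lip_thick","hopper_thick_mouth"]:
    print(c,n,[(round(r["p"],2),np.round(r["location"],4).tolist()) for r in ctrl.landmark_of(n,c)][:2])
o=ctrl.get_obs()
print(row([.5298,.0827,.18],yr(124.5,0),o),row([.5298,.0827,.18],yr(304.5,0),o))
E
```

```text
10.9 [0.465 0.039 0.176] 0.04704849258138582 [ 0.469 -0.362 -0.604] [ 0.513  0.544 -0.954  2.02   0.582  0.868  1.414]
wrist bowl_center [(0.56, [0.5482, 0.0961, 0.0266])]
wrist bowl_handle [(0.71, [0.4768, 0.0514, 0.0483])]
wrist lip_thick [(0.91, [0.5252, 0.0864, 0.1262]), (0.68, [0.5703, 0.1084, -0.0005])]
wrist hopper_thick_mouth []
scene bowl_center [(0.71, [0.5438, 0.0946, 0.0317])]
scene bowl_handle [(0.88, [0.4792, 0.0491, 0.053])]
scene lip_thick [(0.45, [0.5272, 0.0811, 0.1234])]
scene hopper_thick_mouth [(0.87, [0.5527, 0.0933, 0.0571])]
top bowl_center [(0.74, [0.5471, 0.096, 0.0216])]
top bowl_handle [(0.57, [0.4782, 0.0498, 0.0566]), (0.44, [0.66, -0.1892, -0.0053])]
top lip_thick [(0.95, [0.5298, 0.085, 0.1292])]
top hopper_thick_mouth []
[ -1.8  -4.2 -77.9   0.1  90.4   0.4] [ -1.8  -4.2 -77.9   0.4 -89.6  -0.1]
```

View pics/n_wrist.png

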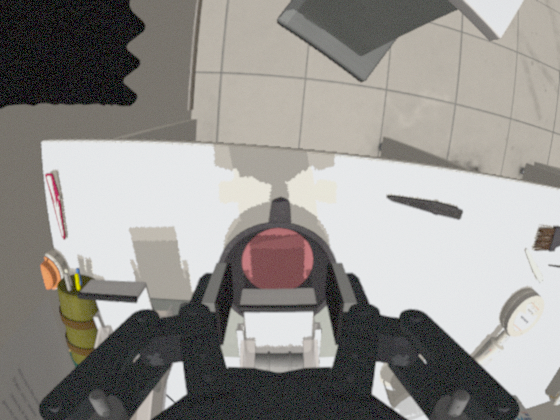

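View pics/n_top.png

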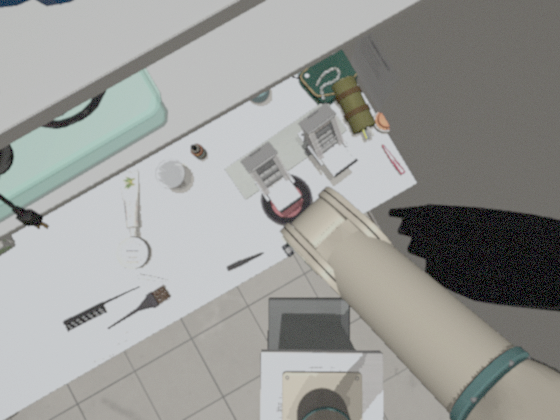

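Request:
step_arm(
  targets=[
    [0, 0, 0, 0, 8, 0, -0.2],
    [0, 0, 0, 0, 16, 0, -0.2],
    [0, 0, 0, 0, 24, 0, -0.2],
  ],
)

```text
t: 11.95
position: [0.4649, 0.0396, 0.1754]
orientation: [-1.114, -1.349, 1.338]
force: [-0.2, 0.1, 0.1]
width: 0.034
```

```bash
python3 - <<'E'
from h import *
o=ctrl.get_obs(); print(o["t"],o["position"],o["width"],o["force"],o["joints"])
print(row([.5288,.084,.18],yr(124.5,0),o),row([.5288,.084,.18],yr(304.5,0),o))
E
```

```text
11.95 [0.465 0.04  0.175] 0.03404448786716392 [-0.2    0.131  0.067] [ 0.442  0.505 -0.834  2.021  0.503  0.826  1.075]
[ 31.9  -4.2 -71.    0.   66.1   0.4] [  31.9   -4.2  -71.     0.4 -113.9   -0. ]
```

Request:
step_arm(
  targets=[
    [4, 0, -8, 0, 8, 0, -0.3],
    [8, -1, -16, 0, 16, 0, -0.3],
    [12, -1, -24, 0, 24, 0, -0.3],
    [16, -2, -33, 0, 33, 0, -0.3],
    [20, -2, -42, 0, 41, 0, -0.3],
    [24, -3, -52, 0, 50, 0, -0.3],
    [28, -4, -62, 0, 58, 0, -0.3],
    [32, -4, -71, 0, 66, 0, -0.3],
    [32, -4, -71, 0, 66, 0, -0.3],
    [32, -4, -71, 0, 66, 0, -0.3],
  ],
)

```text
t: 12.95
position: [0.5283, 0.084, 0.1797]
orientation: [-1.513, -0.478, 0.472]
force: [0.4, 0.2, -1.3]
width: 0.0297
```

```bash
python3 - <<'E'
from h import *
o=ctrl.get_obs(); print(o["t"],o["position"],o["width"],o["force"],o["joints"])
for c in ["wrist","top"]:
  im=ctrl.camera(c)
  im=np.clip(255*(im/255.)**0.6,0,255).astype(np.uint8)
  cv2.imwrite(f"pics/o_{c}.png",im)
  print(c,[(round(r["p"],2),np.round(r["location"],4).tolist()) for r in ctrl.landmark_of("lip_thick",c)][:2])
print(row([.5288,.084,.18],yr(124.5,0)))
E
```

```text
12.95 [0.528 0.084 0.18 ] 0.02973962039209586 [ 0.408  0.208 -1.276] [ 0.123  0.517 -0.488  1.849  0.309  0.847  0.091]
wrist [(0.71, [0.5244, 0.0842, 0.1249]), (0.59, [0.6123, 0.1439, 0.1737])]
top []
[ 0.7 -0.2  0.1 -0.2  0.1  0.3]
```

View pics/o_wrist.png

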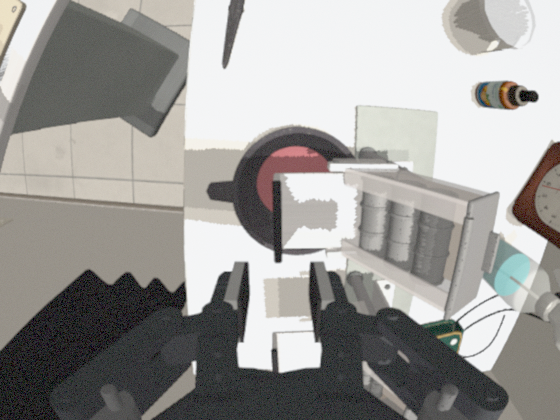

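Request:
step_arm(
  targets=[
    [0, 25, 0, 0, 0, 0, -0.3],
    [0, 50, 0, 0, 0, 0, -0.3],
    [0, 68, 0, 0, 0, 0, -0.3],
    [0, 76, 0, 0, 0, 0, -0.3],
    [0, 76, 0, 0, 0, 0, -0.3],
    [0, 76, 0, 0, 0, 0, -0.3],
  ],
)

```text
t: 13.75
position: [0.529, 0.0841, 0.1044]
orientation: [-1.514, -0.477, 0.469]
force: [-0.3, 1.1, 0.4]
width: 0.0295
```

```bash
python3 - <<'E'
from h import *
o=ctrl.get_obs(); print(o["t"],o["position"],o["width"],o["force"],o["joints"])
for c in ["wrist","scene"]:
  im=ctrl.camera(c)
  im=np.clip(255*(im/255.)**0.6,0,255).astype(np.uint8)
  cv2.imwrite(f"pics/p_{c}.png",im)
E
```

```text
13.75 [0.529 0.084 0.104] 0.029496694658526237 [-0.32   1.098  0.363] [ 0.078  0.619 -0.429  1.922  0.387  0.677  0.02 ]
```

View pics/p_wrist.png

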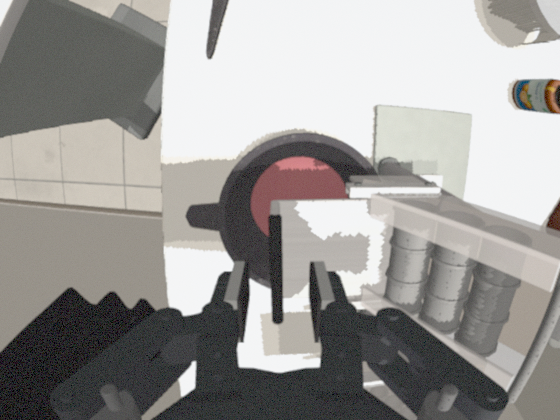

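Request:
step_arm(
  targets=[
    [0, 8, 0, 0, 0, 0, -0.3],
    [0, 16, 0, 0, 0, 0, -0.3],
    [0, 23, 0, 0, 0, 0, -0.3],
    [0, 23, 0, 0, 0, 0, -0.3],
  ],
)

```text
t: 14.25
position: [0.5284, 0.084, 0.0805]
orientation: [-1.514, -0.476, 0.471]
force: [-0.6, 1.3, -0.3]
width: 0.0299
```

```bash
python3 - <<'E'
from h import *
o=ctrl.get_obs(); print(o["t"],o["position"],o["width"],o["force"],o["joints"])
for c in ["wrist"]:
  im=ctrl.camera(c)
  im=np.clip(255*(im/255.)**0.6,0,255).astype(np.uint8)
  cv2.imwrite(f"pics/q_{c}.png",im)
E
```

```text
14.25 [0.528 0.084 0.08 ] 0.029878102196843323 [-0.618  1.251 -0.262] [ 0.061  0.654 -0.405  1.939  0.413  0.626 -0.003]
```

View pics/q_wrist.png

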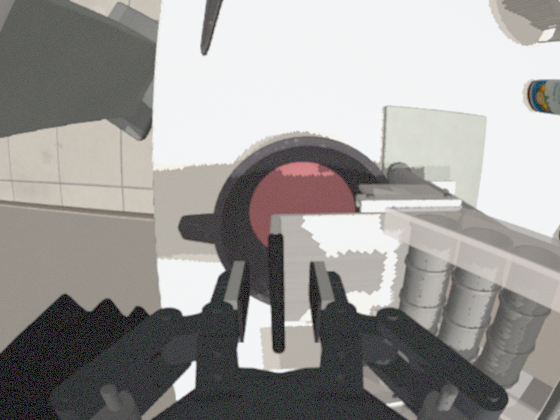

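Request:
step_arm(
  targets=[
    [0, 0, 0, 0, 0, 0, -0.7],
    [0, 0, 0, 0, 0, 0, -1],
    [0, 0, 0, 0, 0, 0, -1],
    [0, 0, 0, 0, 0, 0, -1],
    [0, 0, 0, 0, 0, 0, -1],
  ],
  newtons=25,
)

```text
t: 14.8
position: [0.5286, 0.0842, 0.081]
orientation: [-1.514, -0.477, 0.47]
force: [-0.4, 0.2, -1.7]
width: 0.0055
```

```bash
python3 - <<'E'
from h import *
o=ctrl.get_obs(); print(o["t"],o["position"],o["width"],o["force"],Ro.from_rotvec(o["orientation"]).as_matrix()[:,0])
im=ctrl.camera("wrist")[190:400,190:400]
cv2.imwrite(f"pics/r.png",cv2.resize(np.clip(255*(im/255.)**0.5,0,255).astype(np.uint8),None,fx=2.8,fy=2.8))
E
```

```text
14.8 [0.529 0.084 0.081] 0.005511193205032551 [-0.433  0.203 -1.746] [0.823 0.569 0.005]
```

View pics/r.png

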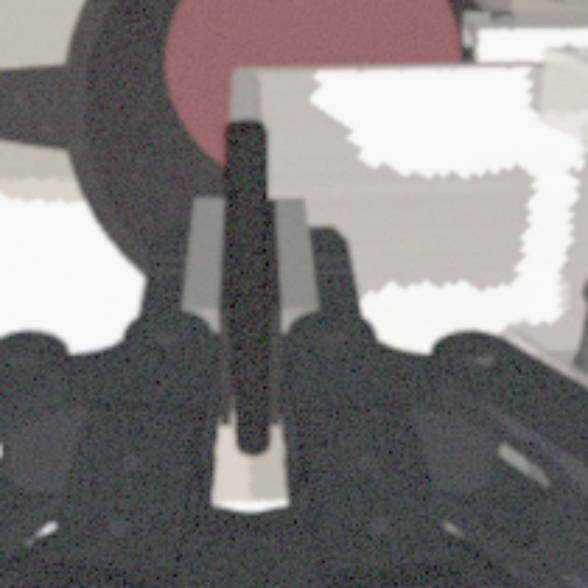

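Request:
step_arm(
  targets=[
    [-6, 0, 0, 0, 0, 0, -1],
    [-13, 0, 0, 0, 0, 0, -1],
    [-20, 0, 0, 0, 0, 0, -1],
    [-28, 0, 0, 0, 0, 0, -1],
    [-36, 0, 0, 0, 0, 0, -1],
    [-42, 0, 0, 0, 0, 0, -1],
    [-42, 0, 0, 0, 0, 0, -1],
    [-42, 0, 0, 0, 0, 0, -1],
    [-42, 0, 0, 0, 0, 0, -1],
    [-42, 0, 0, 0, 0, 0, -1],
    [-42, 0, 0, 0, 0, 0, -1],
    [-42, 0, 0, 0, 0, 0, -1],
  ],
)

```text
t: 16.05
position: [0.4946, 0.0599, 0.0809]
orientation: [-1.514, -0.477, 0.47]
force: [1.2, -4.6, 2.1]
width: 0.0056
```

```bash
python3 - <<'E'
from h import *
o=ctrl.get_obs(); print(o["t"],o["position"],o["width"],o["force"])
for c in ["wrist","scene"]:
  im=ctrl.camera(c)
  im=np.clip(255*(im/255.)**0.6,0,255).astype(np.uint8)
  cv2.imwrite(f"pics/s_{c}.png",im)
for n in range(3):
    print([(round(r["p"],2),np.round(r["location"],4).tolist()) for r in ctrl.landmark_of(f"roller_thick_{n}_center","wrist")][:4])
E
```

```text
16.05 [0.495 0.06  0.081] 0.005599109555170696 [ 1.202 -4.621  2.12 ]
[(0.75, [0.5377, 0.0818, 0.016])]
[(0.75, [0.5557, 0.1069, 0.0193])]
[(0.62, [0.5407, 0.0939, 0.0489])]
```

View pics/s_wrist.png

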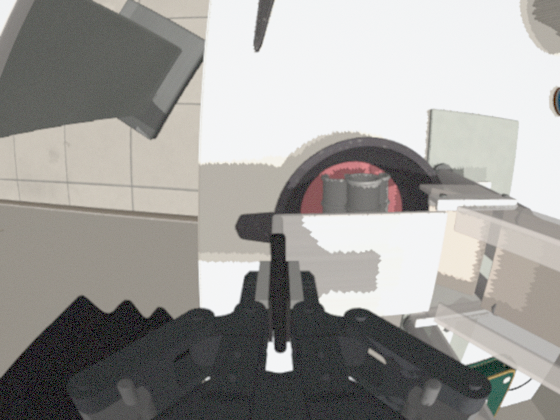

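View pics/s_scene.png

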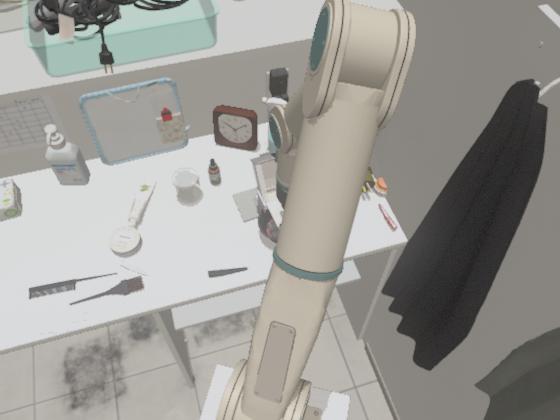

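Request:
step_arm(
  targets=[
    [6, 0, 0, 0, 0, 0, -1],
    [14, 0, 0, 0, 0, 0, -1],
    [22, 0, 0, 0, 0, 0, -1],
    [30, 0, 0, 0, 0, 0, -1],
    [37, 0, 0, 0, 0, 0, -1],
    [42, 0, 0, 0, 0, 0, -1],
    [44, 0, 0, 0, 0, 0, -1],
    [44, 0, 0, 0, 0, 0, -1],
  ],
)

```text
t: 17.1
position: [0.5299, 0.0852, 0.0809]
orientation: [-1.514, -0.476, 0.471]
force: [-2.4, -1.5, 2.5]
width: 0.0055
```

```bash
python3 - <<'E'
from h import *
o=ctrl.get_obs(); print(o["t"],o["position"],o["width"],o["force"])
p=np.array([.5286,.0842,.081]); print((o["position"]-p)@np.array([.824,.566,0])*1000, o["force"]@np.array([.824,.566,0]))
E
```

```text
17.1 [0.53  0.085 0.081] 0.0055404737595393955 [-2.418 -1.516  2.539]
1.6126424163228785 -2.850944990753528
```

Request:
step_arm(
  targets=[
    [1, 0, 0, 0, 0, 0, -1],
    [2, 0, 0, 0, 0, 0, -1],
    [3, 0, 0, 0, 0, 0, -1],
    [3, 0, 0, 0, 0, 0, -1],
  ],
)

```text
t: 17.5
position: [0.5297, 0.0851, 0.0808]
orientation: [-1.516, -0.471, 0.475]
force: [-6.7, -5.2, 7.8]
width: 0.0059
```

```bash
python3 - <<'E'
from h import *
o=ctrl.get_obs(); print(o["t"],o["position"],o["width"],o["force"])
p=np.array([.5286,.0842,.081]); print((o["position"]-p)@np.array([.824,.566,0])*1000, o["force"]@np.array([.824,.566,0]))
E
```

```text
17.5 [0.53  0.085 0.081] 0.0059470881783281315 [-6.675 -5.176  7.755]
1.408182577090856 -8.429955358321713
```

Request:
step_arm(
  targets=[
    [3, 0, 0, 0, 0, 0, -0.7],
    [2, 0, 0, 0, 0, 0, -0.3],
    [1, 0, 0, 0, 0, 0, -0.3],
    [0, 0, 0, 0, 0, 0, -0.3],
    [0, 0, 0, 0, 0, 0, -0.3],
    [0, -25, 0, 0, 0, 0, -0.3],
    [0, -60, 0, 0, 0, 0, -0.3],
    [0, -100, 0, 0, 0, 0, -0.3],
    [0, -140, 0, 0, 0, 0, -0.3],
    [0, -140, 0, 0, 0, 0, -0.3],
  ],
)

```text
t: 18.5
position: [0.534, 0.0863, 0.2261]
orientation: [-1.517, -0.48, 0.467]
force: [0.2, 0.1, 0.8]
width: 0.0299
```

```bash
python3 - <<'E'
from h import *
o=ctrl.get_obs(); print(o["t"],o["position"],o["width"],o["force"],o["joints"])
for c in ["wrist","scene"]:
  im=ctrl.camera(c)
  im=np.clip(255*(im/255.)**0.6,0,255).astype(np.uint8)
  cv2.imwrite(f"pics/t_{c}.png",im)
  print([(round(r["p"],2),np.round(r["location"],4).tolist()) for r in ctrl.landmark_of("lip_thick",c)][:2])
E
```

```text
18.5 [0.534 0.086 0.226] 0.029930474581849928 [0.245 0.135 0.809] [ 0.139  0.469 -0.514  1.781  0.274  0.954  0.118]
[(0.69, [0.5263, 0.0881, 0.1247])]
[(0.64, [0.5308, 0.0809, 0.126]), (0.45, [0.3853, 0.1964, -0.0031])]
```

View pics/t_wrist.png

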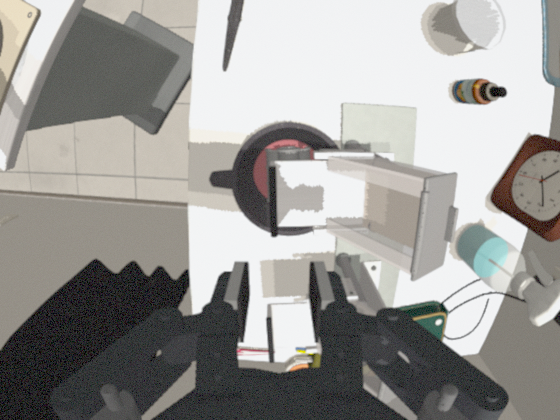

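Request:
step_arm(
  targets=[
    [-25, -10, 20, 0, 0, 0, -0.3],
    [-50, -20, 50, 0, 0, 0, -0.3],
    [-75, -20, 90, 0, 0, 0, -0.3],
    [-80, -20, 130, 0, 0, 0, -0.3],
    [-80, -20, 170, 0, 0, 0, -0.3],
    [-80, -20, 210, 0, 0, 0, -0.3],
    [-80, -20, 250, 0, 0, 0, -0.3],
    [-80, -20, 250, 0, 0, 0, -0.3],
  ],
)

```text
t: 19.5
position: [0.3179, 0.2487, 0.2406]
orientation: [-1.512, -0.475, 0.485]
force: [0.5, -0.1, 0.1]
width: 0.0299
```

```bash
python3 - <<'E'
from h import *
o=ctrl.get_obs(); print(o["t"],o["position"],o["force"])
for c in ["scene","top"]:
  im=ctrl.camera(c)
  cv2.imwrite(f"pics/u_{c}.png",im)
  z=im[120:250,220:400] if c=="scene" else im[90:230,220:400]
  cv2.imwrite(f"pics/u_{c}_z.png",cv2.resize(z,None,fx=4.2,fy=4.2,interpolation=2))
  for n in ["lip_thick","bowl_center","roller_thick_0_center","roller_thick_1_center","roller_thick_2_center","clip"]:
    print(c,n,[(round(r["p"],2),np.round(r["location"],4).tolist()) for r in ctrl.landmark_of(n,c)][:3])
E
```

```text
19.5 [0.318 0.249 0.241] [ 0.531 -0.1    0.071]
scene lip_thick [(0.57, [0.3859, 0.1983, -0.006])]
scene bowl_center []
scene roller_thick_0_center []
scene roller_thick_1_center []
scene roller_thick_2_center []
scene clip [(0.61, [0.3873, 0.1965, -0.0032]), (0.55, [0.6578, -0.1854, 0.0012])]
top lip_thick [(0.55, [0.531, 0.0837, 0.1307])]
top bowl_center [(0.83, [0.5466, 0.0916, 0.0242])]
top roller_thick_0_center [(0.66, [0.4789, 0.0495, 0.0565]), (0.57, [0.5355, 0.0823, 0.0183])]
top roller_thick_1_center []
top roller_thick_2_center []
top clip [(0.63, [0.6616, -0.1874, -0.0048])]
```

View pics/u_scene_z.png

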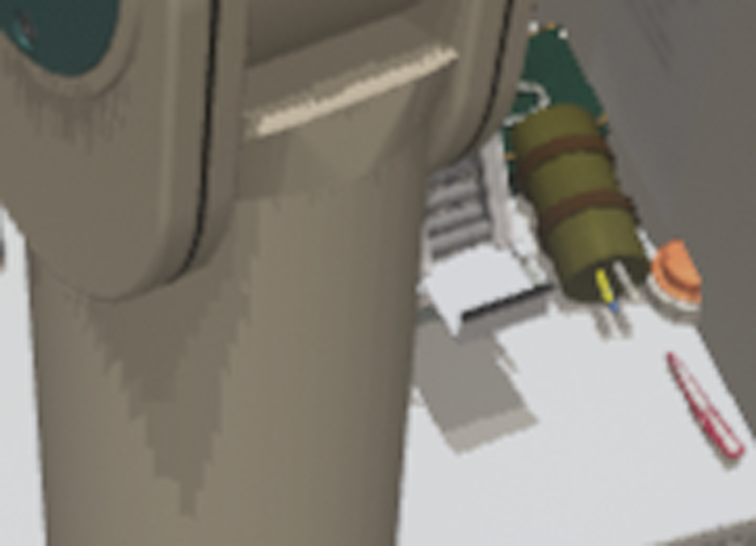

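View pics/u_top_z.png

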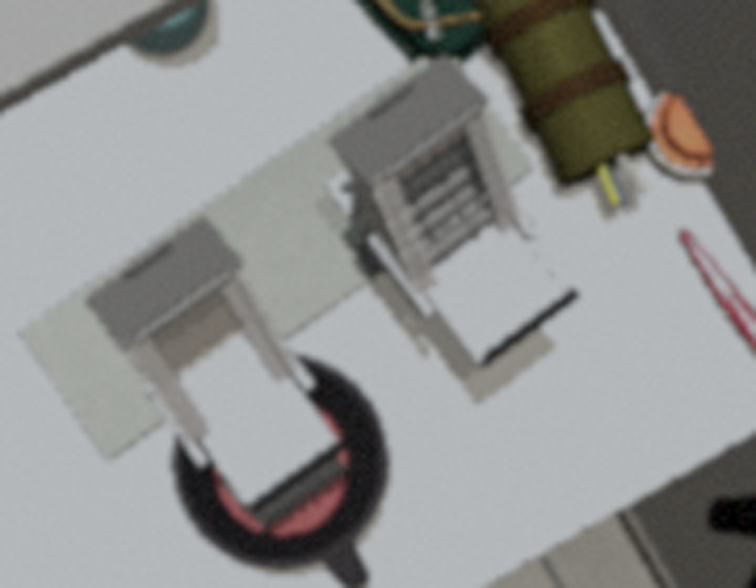

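View pics/u_scene.png

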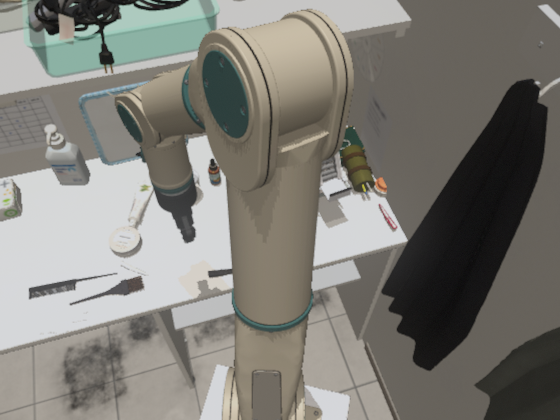

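```bash
python3 - <<'E'
from cell import ctrl
print(ctrl.get_obs()["t"]); print(ctrl.hand_in())
E
```

```text
20.2
the job is handed in; nothing more can be done
None
```

The thick rollers are ready: all three are in the black bowl under the left-hand dispenser. Its shutter is pushed home. I handed the job in at 20.2 s.

- **Bowl:** I gripped it by the handle and slid it over the worktop, never lifting it. Its centre stands about 3–7 mm from the catch point, inside the 20 mm allowed.
- **Shutter:** I pulled the lip out 42 mm, waited, then pushed it in until it stopped moving with about 8 N against it. It ended about 1.4 mm further in than it started, so it had begun slightly open.
- **Last checks:** With the shutter out, the wrist camera found three rollers in the bowl, and the magazine was empty. The final top view shows the magazine still empty, the bowl in place and the thin dispenser's shutter unmoved. The camera networks put both clips within about 6 mm of where they started, which is roughly their accuracy.
- **What disagreed:**
  - The fingertips ended about 40 mm short of the stated tool point. My first close on the handle went above it and caught nothing, and I corrected the depth from the images.
  - The arm hid the dispenser from the scene camera in the last look. That final check therefore rests on the top view, where the dispenser covers most of the bowl. The network picked out only one roller there, and ranked a point on the bowl's handle above it.

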